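# Pack the gift boxes into their mailing cartons

### The job

Pack the four brown gift boxes: the long one, the large square one and the small square one each go flat on the bottom of the mailing carton of their own shape and size, and the round one goes centred on top of the large square one, once that is in its carton. Keep the boxes upright all the while, and leave the thread reel, the tape roll and the button jar where they are.

Things in the scene. Friction and masses are not known exactly. Their poses are not given: they have to be found in the camera images.
- long_box: closed lidded gift box of plain brown board, long and narrow, 110 x 45 mm, 55 mm tall, about 90 g, standing upright and rigid; origin at the centre of its underside, z up, x along the 110 mm side, y along the 45 mm side
- large_box: closed lidded gift box of plain brown board, large square, 64 x 64 mm, 55 mm tall, about 120 g, standing upright and rigid; origin at the centre of its underside, z up, x and y along the sides
- small_box: closed lidded gift box of plain brown board, small square, 42 x 42 mm, 55 mm tall, about 60 g, standing upright and rigid; origin at the centre of its underside, z up, x and y along the sides
- round_box: round lidded gift box of plain brown board, 58 mm diameter, 45 mm tall, about 70 g, standing upright and rigid; origin at the centre of its underside, z up
- long_carton: shallow open mailing carton of brown board, 140 x 75 mm inside (146 x 81 mm outside), fixed to the counter; board 3 mm thick, so its inner floor lies 3 mm above the counter, wall tops 18 mm above the counter; origin at the centre of its underside, z up, x along the long side
- large_carton: the larger of the two square cartons: shallow open mailing carton of brown board, 96 x 96 mm inside (102 x 102 mm outside), fixed to the counter; board 3 mm thick, so its inner floor lies 3 mm above the counter, wall tops 18 mm above the counter; origin at the centre of its underside, z up, x and y along the sides
- small_carton: the smaller of the two square cartons: shallow open mailing carton of brown board, 72 x 72 mm inside (78 x 78 mm outside), fixed to the counter; board 3 mm thick, so its inner floor lies 3 mm above the counter, wall tops 18 mm above the counter; origin at the centre of its underside, z up, x and y along the sides
- thread_reel: bystander, loose: wooden reel of blue thread standing on end, 42 mm diameter, 50 mm tall; origin at the centre of its underside
- tape_roll: bystander, loose: roll of clear packing tape lying flat, a ring of 72 mm outer and 50 mm inner diameter, 40 mm tall; origin at the centre of its underside
- button_jar: bystander, loose: small glass jar with a steel lid, 50 mm diameter, 56 mm tall; origin at the centre of its underside
There are look-alikes about, which are no part of the job. Leave any pink look-alike of the long_carton alone.

How it is judged:
On the way, in this order (a step that is already met when the one before it is completed fails the run):
1. the large square box lies flat in the large square carton, released, with the round box not yet on it (horizontal distance between large_box and large_carton below 0.023 m and z of large_box in the frame of large_carton below 0.008 m and angle between large_box's own z axis and vertical below 0.1 rad and contact force between the fingers and large_box below 0.5 N and horizontal distance between round_box and large_box above 0.08 m), for 0.2 s.
2. the round box stands on the large square box (horizontal distance between round_box and large_box below 0.015 m and z of round_box in the frame of large_box below 0.06 m), for 0.2 s.
At the end, for the whole second after the job is handed in: Long, large and small square boxes lie flat on the floor of their own cartons (centres within 23 mm, underside under 8 mm above the carton's underside); the round box stands on the large box, centred within 15 mm; all upright within 0.1 rad, released, at rest (all of step 2 and horizontal distance between long_box and long_carton below 0.023 m and z of long_box in the frame of long_carton between -0.002 and 0.008 m and horizontal distance between large_box and large_carton below 0.023 m and z of large_box in the frame of large_carton between -0.002 and 0.008 m and horizontal distance between small_box and small_carton below 0.023 m and z of small_box in the frame of small_carton between -0.002 and 0.008 m and z of round_box in the frame of large_box above 0.05 m and angle between each of long_box, large_box, small_box, round_box's own z axis and vertical below 0.1 rad and linear speed of each of long_box, large_box, small_box, round_box below 0.01 m/s and angular speed of each of long_box, large_box, small_box, round_box below 0.1 rad/s); the robot touches nothing.
It fails at once if the thread reel is moved by more than 20 mm (distance of thread_reel from where it was at the start of the episode above 0.02 m).
It fails at once if the tape roll is moved by more than 20 mm (distance of tape_roll from where it was at the start of the episode above 0.02 m).
It fails at once if the button jar is moved by more than 20 mm (distance of button_jar from where it was at the start of the episode above 0.02 m).
It fails at once if a gift box is tipped by more than 0.5 rad (angle between any of long_box, large_box, small_box, round_box's own z axis and vertical above 0.5 rad).
It also fails if it takes over 106 s, if anything falls off the work surface, if the arm or the gripper's body presses on something with over 40 N, if the wrist force passes 120 N, or if a joint passes its speed limit or range.

### The arm

A 6-joint arm with a two-finger parallel gripper is mounted at the origin on the work surface. World frame = base frame: x ahead of the robot, y to its left, z up, the work surface at z = 0. Lengths are in m, angles in rad, forces in N, time in s.
With the tool pointing down it reaches from about 0.25 to 0.8 m from the base axis. Payload 8.5 kg.
Tool frame: the origin (TCP) lies on the centre line of the jaws, within the pads' length; the fingertips stand 14 mm ahead of it and the grasp point (between the pads) lies 5 mm behind it; z points along the fingers, y is the line along which they close (so a half turn about z gives the same grasp; the last joint's range is limited). The gripper opens to 85 mm and grips with 20 to 120 N. Pads are 22 mm wide; open, the fingers measure 114 mm over their backs; the gripper's body (76 mm by 85 mm) begins 54 mm behind the grasp point. The pads swing forward as they close: fully open they stand 13 mm farther back than shut.
Start: joints at [1.188, 0.238, -0.013, 1.319, 0, 1.571], TCP at [0.196, 0.487, 0.245] pointing down, gripper open.
Joint ranges: [-2.66, 2.66], [-1.03, 1.9], [-1.14, 1.46], [-1.82, 2.27], [-1.45, 1.34], [-3.14, 3.14]. Speed limits (rad/s): [2.22, 2.22, 2.79, 3.14, 3.14, 3.14].

### API

Orientations are given as a unit quaternion [w, x, y, z].
In Python, from rig import * gives the robot as it stands. Calls block until the motion is done:
- movep(position, orientation): joint-space move of the TCP to a pose.
- move_linear(position, vel=0.15, attitude=None): straight line of the TCP; attitude=None keeps the orientation; vel is the mean speed in m/s.
- set_joints(angles): joint-space move.
- gripper_to(opening, newtons=None): opening from 0.0 (shut) to 1.0 (fully open); newtons is the grip in N (None keeps the last); returns when the fingers have stopped.
- wait(seconds).
- solve_ik(position, orientation): joint angles nearest the present ones, or None.
- get_state(): the state.
- get_image(name): name is "scene" or "top" or "wrist"; returns the picture (420x560x3 uint8, blue, green, red); there is no depth.
- camera_params(name): a dict with "camera_matrix" (3x3 intrinsics, pixels), "world_from_camera" (4x4, takes a point from camera to world coordinates); the wrist camera has in their place "tool_from_camera" (4x4, takes a point from camera to tool coordinates, whose origin is the TCP and whose axes are the flange's). Camera axes: x right, y up, looking along -z (the intrinsics and any distortion apply to the point x, -y, -z); pixel columns grow to the right and rows downward; lengths in m; the calibration is good to about 2 mm. The wrist camera is an equidistant fisheye: a pixel r from the principal point sees the ray r / f radians off the axis. A picture is of the moment at which its call begins: read the wrist's pose just before it. camera_params takes no time and is no camera call.
A pose or a line that the arm cannot do raises MotionError and nothing moves.
- finish_job(): hands the job in; it is judged then, once.
The state is a dict: "t": time; "q": joint angles; "joint_vel": joint speeds; "effort": joint torques, N m; "tool_pos": TCP position; "orientation": TCP orientation; "contact_force": force on the tool from outside, world axes, zero at the start; "wrist_torque": the same for the moment, N m; "opening": opening from 0.0 (shut) to 1.0 (fully open); "finger_force": force on a finger pad.
Only numpy, scipy, OpenCV 4.12 (cv2) and the standard library are available. Lean on these libraries where they do the work, as an engineer would, in place of code of your own. Each camera call takes 0.05 s, during which the arm holds its last target. There are 200 camera calls.

## Working session

There is one attempt and no reset: what is moved stays moved. The work goes in short steps, each a Python script; the robot and the scene stay as the last script left them, time stands still between calls to the robot, and variables do not carry over. Pictures are saved under pics/ and viewed, at most 14 in all, crops included, and the job is handed in when it is done.

```bash
mkdir -p pics; ls
python3 - <<'E'
from rig import *
import cv2,numpy as np
for n in ("top","scene"):
    cv2.imwrite(f"pics/{n}0.png",get_image(n)); p=camera_params(n); print(n,np.round(np.array(p["camera_matrix"]),1).tolist(),np.round(np.array(p["world_from_camera"]),3).tolist(),[k for k in p])
s=get_state();print(s["t"],s["tool_pos"],s["orientation"],s["opening"])
p=camera_params("wrist");print(p)
E
```

```text
pics
top [[403.3, 0.0, 274.8], [0.0, 403.3, 214.5], [0.0, 0.0, 1.0]] [[-0.018, 0.982, -0.186, 0.228], [-1.0, -0.021, -0.011, -0.017], [-0.015, 0.186, 0.983, 1.017], [0.0, 0.0, 0.0, 1.0]] ['camera_matrix', 'world_from_camera']
scene [[531.2, 0.0, 275.3], [0.0, 531.2, 218.2], [0.0, 0.0, 1.0]] [[-0.293, -0.743, 0.602, 1.244], [0.956, -0.233, 0.177, 0.235], [0.009, 0.628, 0.778, 1.109], [0.0, 0.0, 0.0, 1.0]] ['camera_matrix', 'world_from_camera']
0.1 [0.1959965  0.48672039 0.24476419] [-9.77334201e-05  1.90238739e-01  9.81737679e-01 -5.84851075e-04] 0.9984692430135684
{'camera_matrix': array([[325.1922621 ,   0.        , 283.46277901],
       [  0.        , 325.1922621 , 210.87138429],
       [  0.        ,   0.        ,   1.        ]]), 'tool_from_camera': array([[ 7.16261671e-05,  9.45463842e-01,  3.25727061e-01,
         8.36384415e-02],
       [ 9.99999350e-01, -4.38433951e-04,  1.05271366e-03,
        -4.86399120e-05],
       [ 1.13811251e-03,  3.25726773e-01, -9.45463259e-01,
        -1.28052329e-01],
       [ 0.00000000e+00,  0.00000000e+00,  0.00000000e+00,
         1.00000000e+00]])}
```

View pics/top0.png

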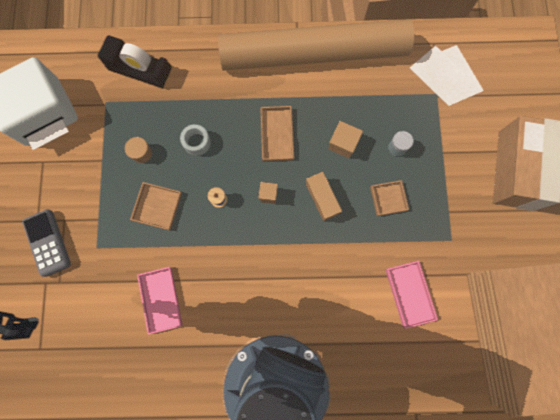

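View pics/scene0.png

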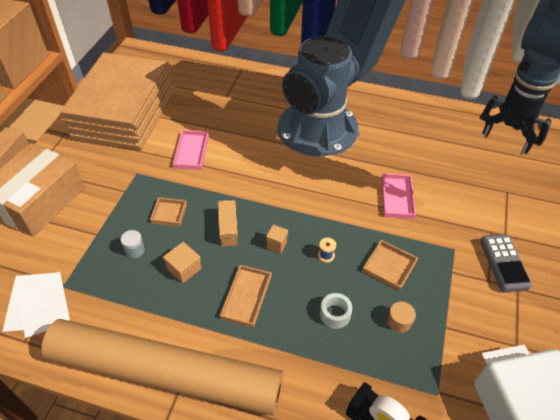

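The top view shows, on the mat:
- **Boxes:** round box (137,149), large box (346,139), small box (268,191), long box (323,196).
- **Cartons:** long carton (278,133), large carton (157,206), small carton (390,198).
- **Bystanders:** tape (195,140), reel (217,198), jar (402,144).
- **Look-alikes:** pink long cartons at (160,300) and (411,295), off the mat. I'm leaving these alone.

Things that could be confused:
- large box (346,139) vs small box (268,191), told apart by size
- large carton (157,206) vs small carton (390,198), told apart by size
- brown long carton (278,133) vs the two pink ones
- round box (137,149) vs reel (217,198)

I'll check these choices in one close crop with the contours measured.

```bash
cat > h.py <<'E'
import cv2,numpy as np
from rig import *
def ray(cam,px,z):
    p=camera_params(cam);K=p["camera_matrix"];T=np.array(p["world_from_camera"])
    px=np.atleast_2d(np.float64(px));d=np.c_[(px[:,0]-K[0,2])/K[0,0],-(px[:,1]-K[1,2])/K[1,1],-np.ones(len(px))]@T[:3,:3].T
    return (T[:3,3]+d*((z-T[2,3])/d[:,2])[:,None])[:,:2]
def rect(pts): # centre, long side, short side, angle of long side (world)
    (c,s,a)=cv2.minAreaRect(np.float32(pts*1000));a=np.deg2rad(a)
    if s[0]<s[1]: s=s[::-1];a+=np.pi/2
    return np.array(c)/1000,np.round(s,1),(a+np.pi/2)%np.pi-np.pi/2
E
python3 - <<'E'
from h import *
im=cv2.imread("pics/top0.png");hsv=cv2.cvtColor(im,cv2.COLOR_BGR2HSV)
m=((hsv[...,0]>4)&(hsv[...,0]<25)&(hsv[...,1]>70)&(hsv[...,2]>60)).astype(np.uint8)*255
box=np.zeros_like(m);box[108:236,112:436]=255;m&=box
v=im.copy()
for c in cv2.findContours(m,cv2.RETR_EXTERNAL,cv2.CHAIN_APPROX_NONE)[0]:
    if cv2.contourArea(c)<60: continue
    c=c[:,0];print(c.mean(0).round(),"V",[int(x) for x in np.percentile(hsv[...,2][c[:,1].min():c[:,1].max(),c[:,0].min():c[:,0].max()],(20,50,80,95))])
    for z in (.018,.045,.055):
        r=rect(ray("top",c,z));print("  ",z,r[0].round(4),r[1],round(r[2],3))
    cv2.drawContours(v,[c[:,None]],-1,(0,255,0),1)
cat=np.vstack([cv2.resize(x[100:245,105:445],None,fx=2.05,fy=2.05,interpolation=cv2.INTER_CUBIC) for x in (im,v)])
cv2.imwrite("pics/crop.png",cat);print(cat.shape)
E
```

```text
[217. 197.] V [104, 193, 224, 232]
   0.018 [0.4659 0.141 ] [55.9 43.3] 0.77
   0.045 [0.4595 0.1368] [54.4 42.1] 0.77
   0.055 [0.4571 0.1352] [53.9 41.7] 0.77
[268. 192.] V [110, 192, 196, 198]
   0.018 [0.4755 0.012 ] [52.9 45.6] -0.149
   0.045 [0.4688 0.0113] [51.5 44.4] -0.149
   0.055 [0.4664 0.011 ] [50.9 43.9] -0.149
[156. 206.] V [98, 157, 191, 196]
   0.018 [0.4467 0.297 ] [108.3 104.4] 1.292
   0.045 [0.4408 0.2885] [105.4 101.5] 1.292
   0.055 [0.4386 0.2854] [104.3 100.5] 1.292
[389. 198.] V [99, 164, 188, 193]
   0.018 [ 0.4545 -0.2958] [85.4 81.7] -1.415
   0.045 [ 0.4484 -0.2882] [83.1 79.5] -1.415
   0.055 [ 0.4461 -0.2854] [82.2 78.7] -1.415
[323. 196.] V [95, 147, 195, 198]
   0.018 [ 0.464  -0.1286] [118.9  55.9] 0.397
   0.045 [ 0.4577 -0.1256] [115.7  54.4] 0.397
   0.055 [ 0.4553 -0.1244] [114.5  53.8] 0.397
[138. 150.] V [93, 186, 197, 199]
   0.018 [0.5968 0.3492] [78.8 58.8] 0.779
   0.045 [0.5869 0.3393] [76.7 57.2] 0.779
   0.055 [0.5832 0.3356] [75.9 56.6] 0.779
[345. 139.] V [94, 157, 193, 196]
   0.018 [ 0.6135 -0.1907] [85.8 69.9] -0.472
   0.045 [ 0.6031 -0.186 ] [83.5 68. ] -0.472
   0.055 [ 0.5993 -0.1843] [82.6 67.3] -0.472
[277. 134.] V [125, 185, 191, 195]
   0.018 [ 0.6329 -0.0143] [147.2  85.3] 0.015
   0.045 [ 0.622  -0.0144] [143.3  82.9] 0.015
   0.055 [ 0.6179 -0.0144] [141.8  82.1] 0.015
(594, 697, 3)
```

View pics/crop.png

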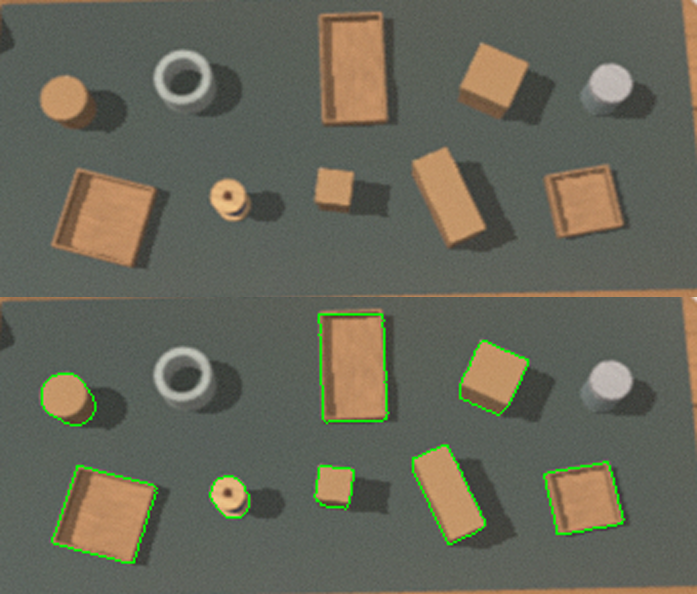

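The crop confirms the choices: plain brown boxes, with large and small told apart by size (about 68 mm vs 44 mm). The cartons measure about 105, 82 and 147x85 mm, and the pink ones are off the mat. Next I'll refine the box tops using only the bright lid faces, then pick the large box.

```bash
cat >> h.py <<'E'
def lid(im,px,z,r=45,vmin=180,cam="top"):
    hsv=cv2.cvtColor(cv2.GaussianBlur(im,(3,3),0),cv2.COLOR_BGR2HSV)
    m=((hsv[...,0]>4)&(hsv[...,0]<25)&(hsv[...,1]>70)&(hsv[...,2]>vmin)).astype(np.uint8)
    k=np.zeros_like(m);cv2.circle(k,px,r,1,-1)
    c=max(cv2.findContours(m&k,cv2.RETR_EXTERNAL,cv2.CHAIN_APPROX_NONE)[0],key=cv2.contourArea)[:,0]
    return rect(ray(cam,c,z)),c
def quat(phi): # tool down, closing line (tool y) along world angle phi
    from scipy.spatial.transform import Rotation as R
    y=np.array([np.cos(phi),np.sin(phi),0]);z=np.array([0,0,-1.])
    return R.from_matrix(np.c_[np.cross(y,z),y,z]).as_quat(scalar_first=True)
def best(p,phis): # least wrist joint excursion
    o=[(abs(j[5]),f) for f in phis if (j:=solve_ik(p,quat(f))) is not None]
    return min(o)[1]
def log(s):
    g=get_state();print(s,"t",round(g["t"],1),np.round(g["tool_pos"],3),"open",round(g["opening"],3),"ff",np.round(g["finger_force"],1),"F",np.round(g["contact_force"],1))
def pick(c,z,phi,hi=.2):
    movep([*c,hi],quat(phi));move_linear([*c,z],.2);log("down")
    gripper_to(0.,40);log("closed");move_linear([*c,hi],.2);log("lifted")
def place(c,z,phi,hi=.2):
    movep([*c,hi],quat(phi));move_linear([*c,z+.03],.2);move_linear([*c,z],.06);log("at floor")
    gripper_to(1.);move_linear([*c,hi],.2);log("released")
E
python3 - <<'E'
from h import *
im=cv2.imread("pics/top0.png")
for n,px,z in (("large",(347,137),.055),("small",(268,190),.055),("long",(321,194),.055),("round",(136,147),.045)):
    r,c=lid(im,px,z);print(n,r[0].round(4),r[1],round(r[2],3))
E
```

```text
large [ 0.6068 -0.188 ] [58.9 58.5] -0.472
small [ 0.5704 -0.0217] [55.1 28.9] 1.548
long [ 0.4572 -0.1251] [105.  42.] 0.396
round [0.5935 0.3459] [51.3 48.6] 0.042
```

Run:
```python
from h import *
im=cv2.imread("pics/top0.png");r,c=lid(im,(268,190),.055,18);print(r)
h=np.pi/2;k=np.arange(-2,3)*h
c=[.606,-.188];d=[.449,.299]
f=best([*c,.2],-.472+k);g=best([*d,.2],-.279+k);print(f,g)
pick(c,.035,f)
cv2.imwrite("pics/w1.png",get_image("wrist"))
if get_state()["opening"]>.5: place(d,.040,g)
cv2.imwrite("pics/top1.png",get_image("top"))
```

```text
(array([0.47031555, 0.01078687]), array([36.9, 36.6]), np.float64(1.4383119188886702))
1.0987963267948966 2.862592653589793
down t 3.9 [ 0.607 -0.188  0.036] open 0.998 ff 0.0 F [ 0.2 -0.4  1. ]
closed t 4.2 [ 0.607 -0.188  0.037] open 0.745 ff 45.2 F [-1.  -0.5  6.8]
lifted t 5.2 [ 0.605 -0.188  0.199] open 0.746 ff 44.3 F [-0.5 -0.1 -1.1]
at floor t 8.5 [0.449 0.299 0.04 ] open 0.741 ff 44.4 F [-0.  -0.1 -1.1]
released t 9.8 [0.449 0.299 0.199] open 1.002 ff 0.0 F [-0.5 -0.6 -0.1]
```

View pics/top1.png

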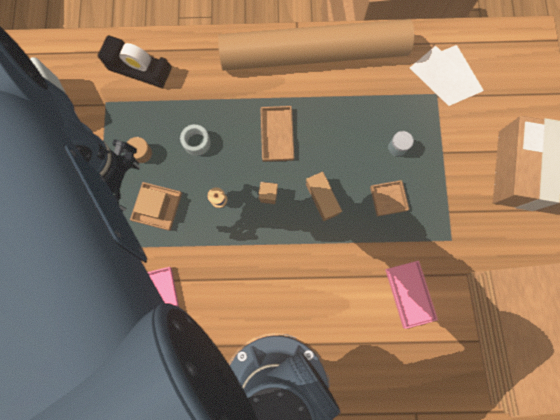

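The large box now sits inside its carton, lid at about (152,202), and the bystanders haven't moved. Next are the long and small boxes.

Run:
```python
from h import *
h=np.pi/2;k=np.arange(-2,3)*h
for c,a,d,b,kk,lo in (([.470,.011],1.438,[.456,-.298],.156,k,.35),([.457,-.125],.396+h,[.635,-.014],.015+h,k[::2],.35)):
    f=best([*c,.2],a+kk);g=best([*d,.2],b+kk);print(f,g)
    if kk is not k: g=min(b+kk,key=lambda q:abs(q-f))
    pick(c,.035,f)
    if get_state()["opening"]<lo: print("no grasp");break
    place(d,.040,g)
q=get_state()["q"];q=np.array(q);movep([.40,-.12,.3],quat(g))
im=get_image("top");cv2.imwrite("pics/top2.png",im)
r,c=lid(im,(152,202),.058,24);print("large",r)
r,c=lid(im,(136,147),.045,25);print("round",r)
```

```text
1.438 1.7267963267948965
down t 12.0 [0.471 0.011 0.036] open 0.998 ff 0.0 F [-0.6  0.1  1.3]
closed t 12.4 [0.471 0.011 0.036] open 0.486 ff 41.3 F [-0.8  0.5  6. ]
lifted t 13.4 [0.469 0.011 0.199] open 0.486 ff 40.8 F [-0.5  0.8 -0.7]
at floor t 16.1 [ 0.456 -0.298  0.04 ] open 0.488 ff 40.8 F [-0.  -0.7  0.2]
released t 17.5 [ 0.456 -0.298  0.199] open 1.0 ff 0.0 F [-0.2  0.2  0.1]
1.9667963267948965 1.5857963267948965
down t 19.2 [ 0.458 -0.126  0.036] open 0.999 ff 0.0 F [-0.2 -0.4  0.2]
closed t 19.7 [ 0.458 -0.125  0.036] open 0.518 ff 41.0 F [-0.1 -0.4  5.4]
lifted t 20.6 [ 0.456 -0.125  0.199] open 0.518 ff 40.8 F [ 1.1  0.4 -1.2]
at floor t 22.9 [ 0.635 -0.014  0.039] open 0.523 ff 41.0 F [ 0.1 -0.4 -0.8]
released t 24.4 [ 0.634 -0.014  0.199] open 1.0 ff 0.0 F [-1.2  0.7 -0.3]
large (array([0.44843185, 0.2889173 ]), array([85.4, 69.6]), np.float64(1.3012587249743586))
round (array([0.59339551, 0.3458255 ]), array([52.8, 52.5]), np.float64(-1.0971477340230966))
```

View pics/top2.png

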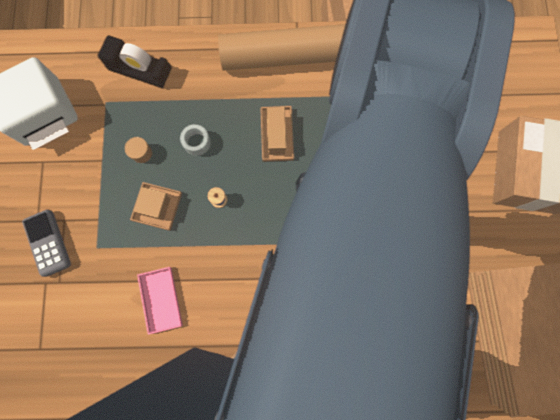

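The long box is in the brown long carton at (277,133) and the large box is in its carton. The arm hides the small carton, so I'll check that later. The large box's lid mask merged with the carton, so I need a close crop.

Run:
```python
import cv2
im=cv2.imread("pics/top2.png")[175:235,120:195];cv2.imwrite("pics/c2.png",cv2.resize(im,None,fx=8,fy=8,interpolation=cv2.INTER_CUBIC))
```

```text
(no output)
```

View pics/c2.png

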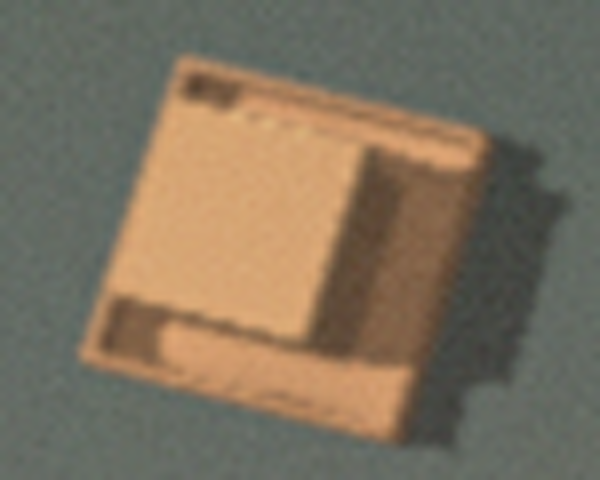

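The crop shows the lid corners at about (168,100), (370,148), (310,340) and (108,292), clear of the carton walls in plan. I'll cast those onto z=0.058, pick the round box and stack it.

Run:
```python
from h import *
p=np.array([(168,100),(370,148),(310,340),(108,292)])/8+[119.56,174.56]
w=ray("top",p,.058);c=w.mean(0);print("large",c.round(4),np.linalg.norm(np.diff(w,axis=0),axis=1).round(4))
d=np.array([.5935,.3459])
gs=-.279+np.arange(-2,3)*np.pi/2
g=best([*c,.25],gs)
f=np.arctan2(d[1],d[0])-np.arctan2(c[1],c[0])+g;print(f,g)
assert np.linalg.norm(c-[.449,.299])<.01
pick(d,.027,f,.25)
assert .6<get_state()["opening"]<.75
place(c,.0865,g,.25)
movep([.40,-.05,.3],quat(g))
cv2.imwrite("pics/top3.png",get_image("top"));cv2.imwrite("pics/scene3.png",get_image("scene"))
log("end")
```

```text
large [0.4474 0.3002] [0.0651 0.0618 0.0644]
2.7992005604871286 2.862592653589793
down t 28.6 [0.594 0.346 0.028] open 1.003 ff 0.0 F [0.6 0.7 0.4]
closed t 29.0 [0.594 0.346 0.028] open 0.667 ff 42.7 F [-0.9 -0.1  5.9]
lifted t 30.3 [0.593 0.346 0.249] open 0.665 ff 42.6 F [ 0.8  0.3 -0.9]
at floor t 32.4 [0.447 0.3   0.086] open 0.664 ff 43.2 F [-2.  -0.7  1.1]
released t 33.8 [0.447 0.3   0.249] open 1.001 ff 0.0 F [-0.5  0.4 -1.1]
end t 35.2 [ 0.4   -0.049  0.3  ] open 1.001 ff 0.0 F [-0.2  0.6  0.5]
```

View pics/scene3.png

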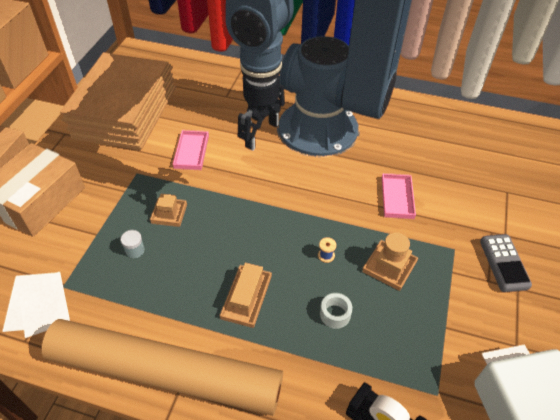

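View pics/top3.png

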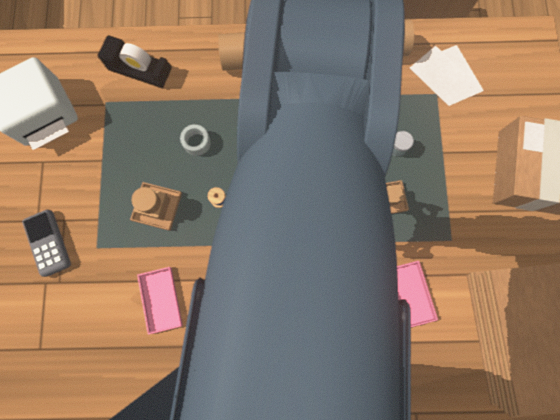

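The scene view shows all three cartons filled, with the round box on the large one at (397,248). I'll do one close check of the three fits before handing in.

Run:
```python
import cv2,numpy as np
im=cv2.imread("pics/scene3.png")
cv2.imwrite("pics/c3.png",np.hstack([cv2.resize(im[y-38:y+38,x-32:x+32],None,fx=4,fy=4,interpolation=cv2.INTER_CUBIC) for x,y in ((169,208),(246,292),(394,260))]))
```

```text
(no output)
```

View pics/c3.png

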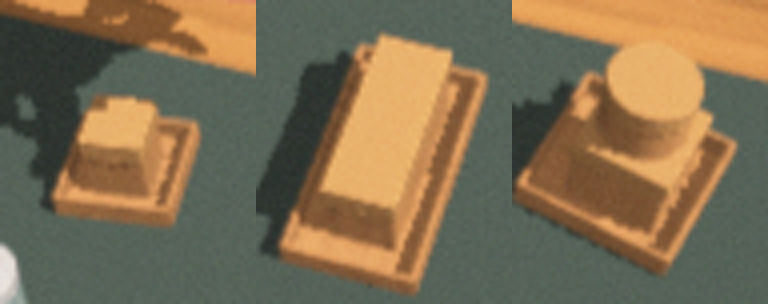

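All three boxes sit flat in their cartons. The round box looks slightly off-centre, so I'll measure it by rays from both views.

Run:
```python
from h import *
s=cv2.imread("pics/scene3.png");t=cv2.imread("pics/top3.png")
# scene crop px -> image px
f=lambda u,v:((u-512+.5)/4-.5+362,(v+.5)/4-.5+222)
print("round scene",ray("scene",[f(655,82)],.103))
w=ray("scene",[f(585,150),f(665,190),f(712,110)],.058);print("lid corners",w.round(4).tolist(),"centre",((w[0]+w[2])/2).round(4),np.linalg.norm(np.diff(w,axis=0),axis=1).round(3))
a=cv2.resize(t[175:235,110:195],None,fx=6,fy=6,interpolation=cv2.INTER_CUBIC);cv2.imwrite("pics/c4.png",a)
g=cv2.imread("pics/scene0.png") # calibration cross-check: large carton far/near rim corners seen in both views
```

```text
round scene [[0.44826685 0.30124094]]
lid corners [[0.4758, 0.2719], [0.4901, 0.3221], [0.4234, 0.3407]] centre [0.4496 0.3063] [0.052 0.069]
```

View pics/c4.png

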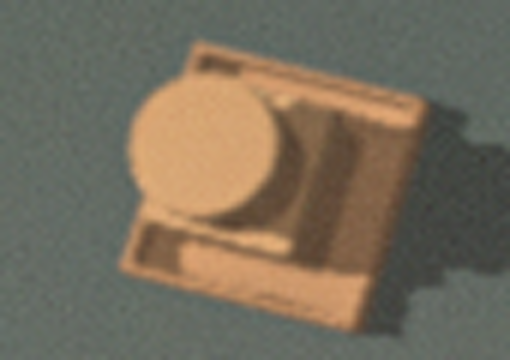

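The lid's left corner was partly hidden, which is why that side came out at 52 mm. From the near and right corners the lid centre is (0.448, 0.301). That matches the top-view value of (0.447, 0.300) and the round box at (0.448, 0.301), so it is centred within about 2 mm. Handing in.

```bash
python3 -c "
from rig import *
print(finish_job())"
```

```text
the job is handed in; nothing more can be done
None
```

I packed all four gift boxes and handed the job in, with the long, large and small boxes flat in their own cartons and the round one centred on the large box to within about 2 mm; no verdict came back.

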